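# Hold a drawer runner on the sawing board for the cut

### The job

I am about to saw the dark L-shaped drawer runner at the slot in the fence. Slide it over the sawing board, without picking it up, until its tall back lies flush along the fence and its left end is up against the metal stop, then keep it there with one firm diagonal push, into the fence and down onto the board at once, with your hand between the stop and the saw slot and well clear of the slot. Leave the other things where they lie, and finish while still pressing: do not let go.

Things in the scene. Friction and masses are not known exactly. Their poses are not given: they have to be found in the camera images.
- board: Fixed plywood sawing board, 320 mm (x) by 480 mm (y) and 18 mm thick, screwed down on the black mat. Origin: centre of its underside, on the work surface. The fence stands along its far (+x) side; +y is towards the stop (left as seen from the robot).
- fence: Wooden fence fixed on the board along its y: 20 mm thick, 40 mm high above the board, 440 mm long. Origin: on the front face that the runner goes against (the plane x = 0, facing -x), at the height of the board's top, in the middle of its length, where a 4 mm saw slot cuts through the fence. +y runs along the fence towards the stop.
- stop: Fixed aluminium stop clamped over the fence, 120 to 180 mm to the +y side of the slot. Its block sticks out 25 mm from the fence's face, is 30 mm long (y) and stands 48 mm above the board. Axes as the fence. Origin: on the fence's front face, at board height, in the plane of the face that the runner's end goes against (facing -y).
- runner: Loose dark hardwood L-section drawer runner, 220 mm long (y), 0.1 to 0.25 kg. Base 50 mm wide (x -25 to +25), 12 mm thick; upright 14 mm thick (x +11 to +25) along the whole +x edge, top 40 mm above the underside. In front of it an open ledge 36 mm wide. Origin: centre of underside. Its back (x = +25) goes to the fence. Starts flat on the board, upright towards the fence, turned up to 0.35 rad.
- runner_end (a point): Point on the runner's left end face (the end that goes against the stop), at the lower back edge: x = +25, y = +110, z = 0 mm in the runner's frame. With the runner home it coincides with the stop's origin.
- saw: Tenon saw lying on the table to the right of the board, 325 mm long, about 115 mm wide, 22 mm high; origin near the handle end of the blade, x along the blade. Leave it alone.
- square: Small try square lying on the board's front left part: wooden stock 100 by 26 by 14 mm along its y, steel blade 130 mm long along its x, 28 mm wide. Origin at the middle of the stock's inner edge, underside. Leave it alone.
- pencil: Flat red carpenter's pencil, 128 by 12 by 7 mm, lying along its x on the board's left edge; origin about its centre. Leave it alone.
- screwdriver: Yellow-handled screwdriver, 210 mm, 26 mm thick, lying along its x on the table left of the board; origin at its middle. Leave it alone.
- pliers: Red-handled pliers, 185 mm, 16 mm high, lying along their x on the table left of the board; origin at the rivet. Leave them alone.
- glue: White glue bottle with a red cap, 54 mm diameter, 150 mm tall, standing left of the board, near its far corner; origin at its base. Leave it alone.
Mind the look-alikes: they are no part of the job. What is shaped like the runner but blue or pink is not meant.

How it is judged:
By the outcome, as a careful person would: the job done as asked, in the order asked, and still so for the second after the job is handed in, while the arm keeps its last pose, push and grip.
It also fails if it takes over 61 s, if anything falls off the work surface, if the arm or the gripper's body presses on something with over 40 N, if the wrist force passes 120 N, or if a joint passes its speed limit or range.

### The arm

A 7-joint arm with a two-finger parallel gripper is mounted at the origin on the work surface. World frame = base frame: x ahead of the robot, y to its left, z up, the work surface at z = 0. Lengths are in m, angles in rad, forces in N, time in s.
With the tool pointing down it reaches from about 0.425 to 0.925 m from the base axis. Payload 6.8 kg.
Tool frame: the origin (TCP) lies on the centre line of the jaws, within the pads' length; the fingertips stand 19 mm ahead of it and the grasp point (between the pads) is the TCP (r.tip_extent is the y of the fingertips in the tool frame, in m); y points along the fingers, z is the direction in which the jaws open and shut, and the axes are right-handed (so a half turn about y gives the same grasp; the last joint's range is limited). The gripper opens to 85 mm and grips with 20 to 120 N. Pads are 22 mm wide; open, the fingers measure 114 mm over their backs; the gripper's body (76 mm by 85 mm) begins 54 mm behind the grasp point. The pads swing forward as they close: fully open they stand 13 mm farther back than shut.
Start: joints at [1.15, 0.477, 0.022, 1.555, -0.011, 1.109, -0.083], TCP at [0.208, -0.642, 0.25] pointing down, gripper open.
Joint ranges: [-2.96, 2.96], [-0.34, 2.1], [-1.41, 1.46], [0.24, 2.44], [-1.37, 4.51], [0.17, 1.92], [-2.96, 2.96]. Speed limits (rad/s): [2.39, 2.39, 3.14, 3.14, 3.14, 3.14, 3.14].

### API

Orientations are given as a rotation vector (axis times angle).
In Python, from bench import r gives the robot as it stands. The module is installed in compiled form; this text tells all that it offers.
- The arm moves only by the tool jog_arm, never from a script. Its argument "motion" is a list of rows, each a list of 3 entries, a list of its own where there are three numbers: the opening, from 0 (shut) to 1 (fully open), then the shift along the tool's x, y, z in m, then the turn, a rotation vector about the tool's x, y, z in degrees. A call has 1 to 10 rows; each row shifts and turns the commanded pose from where the row before left it, along the tool's axes as they then stand; what a row does not reach is not made up. A row lasts 1/12 s, in which the tool goes at most 41.7 mm and 7.16 degrees, less where a joint would pass 70% of its speed; a pose out of reach is approached as far as the arm can. A call with a gripper value outside its range is refused whole. The fingers move at their own pace and stop on an object; "force" is the grip in N (left out, the last holds). Time passes only in rows, so rows that do not move let the fingers close. It gives the time, the measured TCP pose, the force and the opening at its end, in the units of the state.
- r.get_obs(): the state, without advancing time (a new reading comes with each control period).
- r.grab_frame(name): name is "scene" or "top"; returns a dict with "image" (420x560x3 uint8, red, green, blue), "range_z" (420x560 float32, m along the optical axis (not along the pixel's ray), 0 where there is no reading), "fx", "fy", "cx", "cy" (pixels), "xyz" and "orientation" of the camera in the world. Camera axes: x right, y down, z forward; pixel columns grow to the right and rows downward; lengths in m; the calibration is good to about 2 mm. A picture is of the moment at which its call begins.
- r.hand_in(): hands the job in, once; it reports no verdict.
The state is a dict: "clock": time; "joints": joint angles; "qvel": joint speeds; "tau": joint torques, N m; "tcp_pos": TCP position; "orientation": TCP orientation; "contact_force": force on the tool from outside, world axes, zero at the start; "moment": the same for the moment, N m; "grip_width": finger opening in m.
Only numpy, scipy, OpenCV 4.12 (cv2) and the standard library are available. Lean on these libraries where they do the work, as an engineer would, in place of code of your own. Each camera call takes 0.05 s, during which the arm holds its last target.

## Working session

There is one attempt and no reset: what is moved stays moved. The work goes in short steps, Python scripts to look and compute and a tool call to move; the robot and the scene stay as the last step left them, time stands still between calls to the robot, and variables do not carry over. Pictures are saved under pics/ and viewed, and the job is handed in when it is done.

Besides the shell and the picture viewer there is one more tool, called after "Emit:" as name(argument=value, ...), one argument or row to a line, values as JSON. jog_arm: Moves the arm, as the interface text tells. Its arguments: {"type":"object","properties":{"motion":{"type":"array","items":{"type":"array"}},"force":{"type":"number"}},"required":["motion"]}

```bash
mkdir -p pics
python3 - <<'E'
from bench import r
import cv2,numpy as np,pickle
o=r.get_obs()
for k,v in o.items(): print(k,np.round(v,4))
print(r.tip_extent)
for n in("scene","top"):
    f=r.grab_frame(n); pickle.dump(f,open(n+"0.pkl","wb"))
    cv2.imwrite(f"pics/{n}0.png",f["image"][...,::-1])
    print(n,f["fx"],f["fy"],f["cx"],f["cy"],f["xyz"],f["orientation"])
E
```

```text
clock 0.0
joints [ 1.1499  0.4778  0.0224  1.5564 -0.0115  1.1093 -0.0831]
qvel [-0.0021 -0.0011 -0.0006  0.0013  0.0003  0.0016 -0.0015]
tau [-2.00000e-04 -5.96458e+01  1.60800e+00 -2.81200e+01  1.25000e-02
  9.20000e-03 -0.00000e+00]
tcp_pos [ 0.2075 -0.6417  0.2493]
orientation [-0.3241  2.0547 -2.051 ]
contact_force [-0.4358  0.2443 -0.4915]
moment [ 0.0051  0.0043 -0.0018]
grip_width 0.0853
0.019
scene 410.0201738838162 410.0201738838162 276.0866921325686 206.21446898380796 [0.85322763 0.54369077 0.86638368] [-0.85792852 -2.6322776   0.92749615]
top 389.0827216512918 389.0827216512918 279.09929996540717 209.49548183700765 [0.3902855  0.01249604 1.1857023 ] [-2.21274364  2.17047878 -0.06729026]
```

View pics/scene0.png

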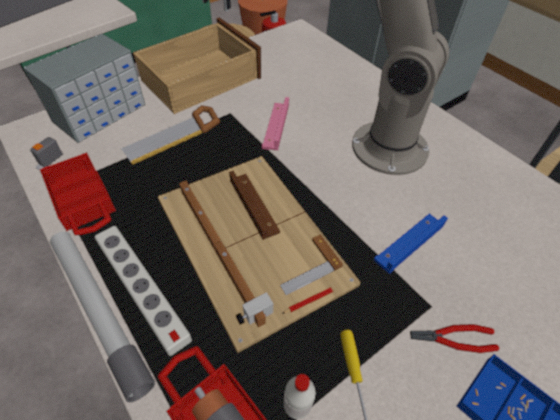

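View pics/top0.png

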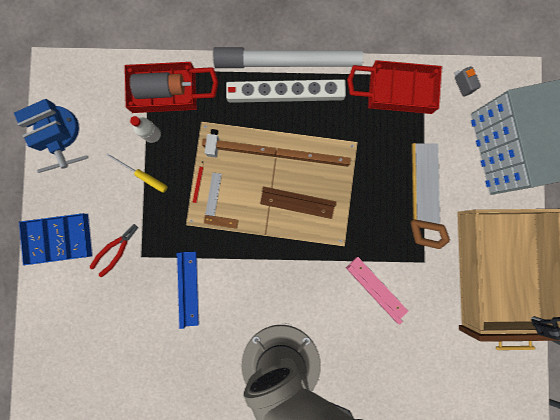

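The top view shows three L-shaped parts: the dark brown one on the board at (298,202), a blue one at (188,290) and a pink one at (378,290). The brown fence at (275,153) could also be mistaken for the runner. The dark one on the board fits the description, so I'll check it in a close crop.

Run:
```python
import cv2,pickle,numpy as np
t=pickle.load(open("top0.pkl","rb"))["image"];s=pickle.load(open("scene0.pkl","rb"))["image"]
cv2.imwrite("pics/tc.png",cv2.resize(t[115:260,180:365],None,fx=4,fy=4,interpolation=cv2.INTER_CUBIC)[...,::-1])
cv2.imwrite("pics/sc.png",cv2.resize(s[150:350,155:365],None,fx=3,fy=3,interpolation=cv2.INTER_CUBIC)[...,::-1])
```

```text
(no output)
```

View pics/tc.png

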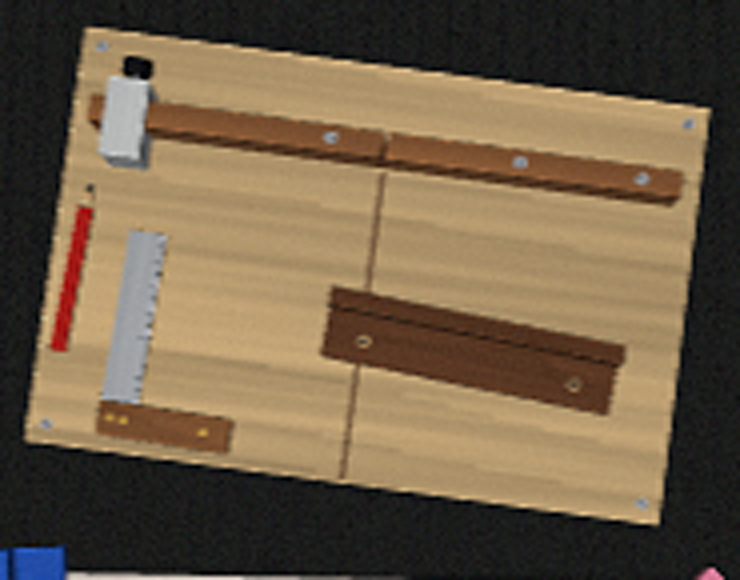

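View pics/sc.png

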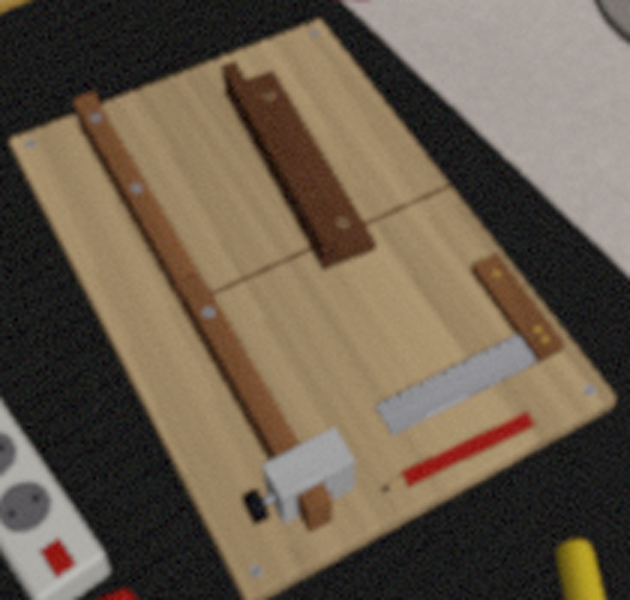

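```bash
cat > h.py <<'E'
import cv2,pickle,numpy as np
from scipy.spatial.transform import Rotation as R
def load(n): return pickle.load(open(n+".pkl","rb"))
def rays(f,uv):
    uv=np.atleast_2d(uv).astype(float)
    d=np.c_[(uv[:,0]-f["cx"])/f["fx"],(uv[:,1]-f["cy"])/f["fy"],np.ones(len(uv))]
    return np.array(f["xyz"]),d@R.from_rotvec(f["orientation"]).as_matrix().T
def plane(f,uv,z):
    c,d=rays(f,uv); return c+d*((z-c[2])/d[:,2])[:,None]
def tri(f,a,g,b):
    c,d=rays(f,a);e,k=rays(g,b);d=d[0]/np.linalg.norm(d[0]);k=k[0]/np.linalg.norm(k[0])
    s=np.linalg.lstsq(np.c_[d,-k],e-c,rcond=None)[0]
    p=c+d*s[0];q=e+k*s[1];return (p+q)/2,np.linalg.norm(p-q)
def cloud(f):
    v,u=np.mgrid[:420,:560];c,d=rays(f,np.c_[u.ravel(),v.ravel()])
    return (c+d*f["range_z"].ravel()[:,None]).reshape(420,560,3)
E
python3 - <<'E'
from h import *
t,s=load("top0"),load("scene0")
T=lambda x,y:(180+x/4-.4,115+y/4-.4); S=lambda x,y:(155+x/3-.3,150+y/3-.3)
P={"runner top-left-back":(T(333,289),None),
"runner ledge hole L":(T(364,341),S(343,222)),"hole R":(T(574,384),S(268,97)),
"runner ledge front L corner":(T(322,354),S(375,243)),
"fence bolt L":(T(331,137),S(208,312)),"bolt mid":(T(520,162),S(136,188)),"bolt R":(T(642,178),S(95,118)),
"board screw FL":(T(102,46),S(255,571)),"screw FR":(T(688,124),S(30,143)),"screw NR":(T(642,503),S(314,33)),"screw NL":(T(46,423),S(589,390)),
"pencil tip":(T(90,188),S(385,489))}
for k,(a,b) in P.items():
    if b: p,e=tri(t,a,s,b);print(k,np.round(p*1000,1),"gap",round(e*1000,1))
for n,f in(("top",t),("scene",s)):
    C=cloud(f);hsv=cv2.cvtColor(f["image"],cv2.COLOR_RGB2HSV)
    m=(C[...,0]>.4)&(C[...,0]<.9)&(abs(C[...,1])<.35)&(f["range_z"]>0)
    h=np.histogram(C[...,2][m],bins=np.arange(-.01,.08,.004));print(n,[(round(b,3),c) for c,b in zip(*h) if c>20])
    for px in ([T(364,341),T(250,200),T(520,162)] if n=="top" else [S(343,222),S(250,400),S(136,188)]):
        u,v=map(int,np.round(px));print(px,np.round(C[v,u]*1e3,1),hsv[v,u])
E
```

```text
runner ledge hole L [488.1  37.5  27.1] gap 0.2
hole R [ 459.4 -120.2   25.7] gap 0.6
runner ledge front L corner [477.8  68.9  23.7] gap 0.7
fence bolt L [635.8  64.   55.3] gap 0.4
bolt mid [619.9 -75.1  55.5] gap 0.5
bolt R [ 609.9 -164.8   54.8] gap 0.3
board screw FL [711.5 242.2  14.3] gap 0.5
screw FR [ 659.9 -205.7   16.1] gap 1.2
screw NR [ 371.2 -173.3   15.1] gap 0.2
screw NL [422.7 275.3  15.6] gap 0.1
pencil tip [601.3 247.6  16.7] gap 0.0
top [(np.float64(-0.01), np.int64(59)), (np.float64(-0.006), np.int64(2441)), (np.float64(-0.002), np.int64(9850)), (np.float64(0.002), np.int64(4056)), (np.float64(0.006), np.int64(393)), (np.float64(0.01), np.int64(774)), (np.float64(0.014), np.int64(6335)), (np.float64(0.018), np.int64(5050)), (np.float64(0.022), np.int64(833)), (np.float64(0.026), np.int64(819)), (np.float64(0.03), np.int64(832)), (np.float64(0.034), np.int64(1171)), (np.float64(0.038), np.int64(1073)), (np.float64(0.042), np.int64(298)), (np.float64(0.046), np.int64(367)), (np.float64(0.05), np.int64(639)), (np.float64(0.054), np.int64(992)), (np.float64(0.058), n
[... 585 characters left out ...]
22), np.int64(1055)), (np.float64(0.026), np.int64(789)), (np.float64(0.03), np.int64(917)), (np.float64(0.034), np.int64(1664)), (np.float64(0.038), np.int64(2140)), (np.float64(0.042), np.int64(427)), (np.float64(0.046), np.int64(564)), (np.float64(0.05), np.int64(1144)), (np.float64(0.054), np.int64(1429)), (np.float64(0.058), np.int64(763)), (np.float64(0.062), np.int64(298)), (np.float64(0.066), np.int64(243)), (np.float64(0.07), np.int64(207)), (np.float64(0.074), np.int64(199))]
(269.0333333333333, 223.7) [488.1  37.6  25.9] [ 15 105 107]
(238.0333333333333, 283.03333333333336) [652.1 148.6  58.9] [ 11 148 110]
(200.03333333333333, 212.36666666666665) [620.3 -74.5  58. ] [  0   8 123]
```

Run:
```python
from h import *
t,s=load("top0"),load("scene0")
cv2.imwrite("pics/ts.png",cv2.resize(t["image"][125:170,195:290],None,fx=8,fy=8,interpolation=cv2.INTER_CUBIC)[...,::-1])
cv2.imwrite("pics/ss.png",cv2.resize(s["image"][235:330,205:285],None,fx=6,fy=6,interpolation=cv2.INTER_CUBIC)[...,::-1])
```

```text
(no output)
```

View pics/ts.png

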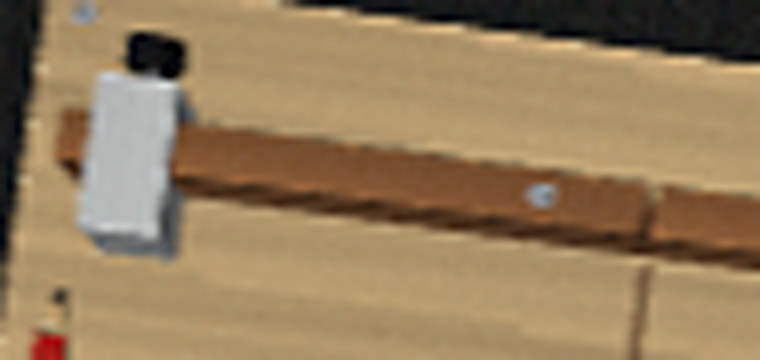

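View pics/ss.png

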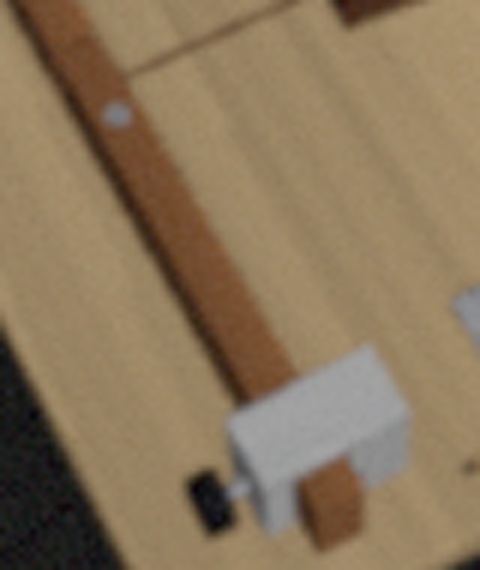

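Run:
```python
from h import *
t,s=load("top0"),load("scene0")
T=lambda x,y:(195+x/8-.44,125+y/8-.44); S=lambda x,y:(205+x/6-.42,235+y/6-.42)
U=lambda x,y:(180+x/4-.4,115+y/4-.4); V=lambda x,y:(155+x/3-.3,150+y/3-.3)
th=-0.1145; ex=np.array([np.cos(th),np.sin(th)]);ey=np.array([-ex[1],ex[0]])
def sh(n,p,e=0): print(n,np.round(p*1e3,1),"along",np.round((p[:2]@ex)*1e3,1),np.round((p[:2]@ey)*1e3,1),"gap",np.round(e*1e3,1))
for n,a,b in [("stop FR",(159,236),(374,346)),("stop FL",(78,230),(410,411)),("stop BR",(180,80),(229,421))]:
    sh(n,*tri(t,T(*a),s,S(*b)))
sh("stop FR bottom (top,z18)",plane(t,T(175,258),.018)[0])
for a in [(190,178),(400,210),(630,240)]: sh("fence front top, top view z58",plane(t,T(*a),.058)[0])
for a in [(190,195),(400,220),(630,248)]: sh("fence front bottom z18 top view",plane(t,T(*a),.018)[0])
for a in [(120,75),(210,225),(290,358)]: sh("fence front top/scene z58",plane(s,S(*a),.058)[0])
for a in [(655,190),(647,240)]: sh("slot top z58",plane(t,T(*a),.058)[0])
for a in [(380,180),(343,475)]: sh("groove z18 top",plane(t,U(*a),.018)[0])
for a in [(215,292),(448,187)]: sh("groove z18 scene",plane(s,V(*a),.018)[0])
# runner
print("runner")
for n,a,z in[("up back L z58",(333,287),.058),("up back R",(626,345),.058),("front L ledge",(322,355),.03),("front R ledge",(608,414),.03),("upright front L z58?",(331,308),.058)]: sh(n,plane(t,U(*a),z)[0])
for n,a,z in[("front L ledge sc",(375,243),.03),("front R ledge sc",(270,72),.03),("up back R sc z58",(224,70),.058),("front-L top of up",(240,64),.058)]: sh(n,plane(s,V(*a),z)[0])
sh("hole L",*tri(t,U(364,341),s,V(343,222)));sh("hole R",*tri(t,U(574,384),s,V(268,97)))
print("square blade tip");
for a in [(133,232),(167,236)]: sh("",plane(t,U(*a),.02)[0])
for a in [(380,407),(395,433)]: sh("sc",plane(s,V(*a),.02)[0])
```

```text
stop FR [615.3 204.2  61. ] along 587.9 273.1 gap 2.5
stop FL [618.3 232.9  60.2] along 587.6 302.1 gap 0.6
stop BR [673.3 198.   60.9] along 646.3 273.6 gap 1.9
stop FR bottom (top,z18) [616.6 204.4  18. ] along 589.2 273.5 gap 0.0
fence front top, top view z58 [638.5 193.2  58. ] along 612.3 264.8 gap 0.0
fence front top, top view z58 [628.2 116.   58. ] along 610.8 187.0 gap 0.0
fence front top, top view z58 [618.7  31.5  58. ] along 611.1 102.0 gap 0.0
fence front bottom z18 top view [640.8 199.4  18. ] along 613.8 271.3 gap 0.0
fence front bottom z18 top view [632.8 119.5  18. ] along 615.0 191.0 gap 0.0
fence front bottom z18 top view [623.8  32.1  18. ] along 616.0 103.2 gap 0.0
fence front top/scene z58 [625.9  50.6  58. ] along 616.0 121.8 gap 0.0
fence front top/scene z58 [634.1 127.2  58. ] along 615.4 198.8 gap 0.0
fence front top/scene z58 [640.7 189.8  58. ] along 614.8 261.8 gap 0.0
slot top z58 [637.4  22.7  58. ] along 630.6 95.4 gap 0.0
slot top z58 [618.9  25.3  58. ] along 611.9 95.8 gap 0.0
groove z18 top [611.5  28.   18. ] along 604.3 97.7 gap 0.0
groove z18 to
[... 365 characters left out ...]
ledge [ 437.  -145.1   30. ] along 450.7 -94.2 gap 0.0
upright front L z58? [509.2  61.2  58. ] along 498.8 119.0 gap 0.0
front L ledge sc [480.4  72.7  30. ] along 468.9 127.1 gap 0.0
front R ledge sc [ 442.6 -142.3   30. ] along 455.9 -90.8 gap 0.0
up back R sc z58 [ 488.7 -145.6   58. ] along 502.2 -88.8 gap 0.0
front-L top of up [ 472.9 -143.5   58. ] along 486.2 -88.6 gap 0.0
hole L [488.1  37.5  27.1] along 480.6 93.0 gap 0.2
hole R [ 459.4 -120.2   25.7] along 470.1 -66.9 gap 0.6
square blade tip
 [567.9 213.5  20. ] along 539.8 276.9 gap 0.0
 [565.3 187.7  20. ] along 540.2 251.1 gap 0.0
sc [565.1 193.1  20. ] along 539.4 256.4 gap 0.0
sc [569.1 217.3  20. ] along 540.5 280.9 gap 0.0
```

```bash
cat >> h.py <<'E'
th=-0.1145; ex=np.array([np.cos(th),np.sin(th)]);ey=np.array([-ex[1],ex[0]])
def goal(s,w,ztip,o,tip=.019):
    """print tool-frame shift and turn (tool z along +-ey, y down)"""
    M=R.from_rotvec(o["orientation"])
    p=np.array(o["tcp_pos"]); p2=np.r_[ex*s+ey*w,ztip+tip]
    d=M.inv().apply(p2-p)
    out=[]
    for sg in(1,-1):
        z=np.r_[ey*sg,0];y=np.array([0,0,-1.]);x=np.cross(y,z)
        N=R.from_matrix(np.c_[x,y,z]);out.append(np.round(np.degrees((M.inv()*N).as_rotvec()),1))
    print("shift in tool axes",np.round(d,4),"turns",out)
def st(o):
    p=np.array(o["tcp_pos"]);f=np.array(o["contact_force"])
    print("t",o["clock"],"tip s,w,z",np.round([p[:2]@ex*1e3,p[:2]@ey*1e3,p[2]*1e3-19],1),"F s,w,z",np.round([f[:2]@ex,f[:2]@ey,f[2]],1),"grip",round(o["grip_width"],4))
    print("tool axes\n",np.round(R.from_rotvec(o["orientation"]).as_matrix(),3))
E
python3 - <<'E'
from h import *
from bench import r
o=r.get_obs();st(o);goal(.474,.015,.15,o)
E
```

```text
t 0.1 tip s,w,z [ 279.5 -613.9  230.4] F s,w,z [0.2 0.2 0.3] grip 0.0856
tool axes
 [[-0.951 -0.001  0.308]
 [-0.308  0.002 -0.951]
 [ 0.    -1.    -0.002]]
shift in tool axes [-0.4377  0.0812 -0.4916] turns [array([ 0.000e+00, -1.555e+02, -1.000e-01]), array([ 0.1, 24.5,  0. ])]
```

Emit:
jog_arm(
  motion=[
    [0, [0, 0, -0.03], [0, 6.1, 0]],
    [0, [0, 0, -0.03], [0, 6.1, 0]],
    [0, [0, 0, -0.03], [0, 6.1, 0]],
    [0, [0, 0, -0.03], [0, 6.1, 0]],
    [0, [-0.01, 0, -0.036], [0, 0, 0]],
    [0, [-0.01, 0, -0.036], [0, 0, 0]],
    [0, [-0.01, 0, -0.036], [0, 0, 0]],
    [0, [-0.01, 0, -0.036], [0, 0, 0]],
    [0, [-0.01, 0, -0.036], [0, 0, 0]],
    [0, [-0.01, 0, -0.036], [0, 0, 0]],
  ],
  force=60,
)

```text
clock: 0.93
tcp_pos: [0.2736, -0.3148, 0.2501]
orientation: [-0.122, -2.163, 2.163]
contact_force: [0.9, 0.3, 0.3]
grip_width: 0.0003
```

Run:
```python
from h import *
from bench import r
o=r.get_obs();st(o);goal(.474,.015,.1,o);print(r.tip_extent)
```

```text
t 0.9333 tip s,w,z [ 307.8 -281.4  231.1] F s,w,z [0.8 0.4 0.3] grip 0.0003
tool axes
 [[-0.994 -0.    -0.113]
 [ 0.113 -0.    -0.994]
 [ 0.    -1.     0.   ]]
shift in tool axes [-0.1666  0.1311 -0.2962] turns [array([   0. , -179.9,    0. ]), array([-0. ,  0.1,  0. ])]
0.019
```

Emit:
jog_arm(
  motion=[
    [0, [-0.0165, 0.013, -0.0295], [0, 0, 0]],
    [0, [-0.0165, 0.013, -0.0295], [0, 0, 0]],
    [0, [-0.0165, 0.013, -0.0295], [0, 0, 0]],
    [0, [-0.0165, 0.013, -0.0295], [0, 0, 0]],
    [0, [-0.0165, 0.013, -0.0295], [0, 0, 0]],
    [0, [-0.0165, 0.013, -0.0295], [0, 0, 0]],
    [0, [-0.0165, 0.013, -0.0295], [0, 0, 0]],
    [0, [-0.0165, 0.013, -0.0295], [0, 0, 0]],
    [0, [-0.0165, 0.013, -0.0295], [0, 0, 0]],
    [0, [0, 0, 0], [0, 0, 0]],
  ],
)

```text
clock: 1.77
tcp_pos: [0.4537, -0.0633, 0.1317]
orientation: [-0.114, -2.172, 2.164]
contact_force: [0.3, -0.6, 1.2]
grip_width: 0.0
```

Run:
```python
from h import *
from bench import r
o=r.get_obs();st(o);goal(.472,.015,.036,o)
for n in("top","scene"):
    f=r.grab_frame(n);I=f["image"]
    c=I[115:260,180:365] if n=="top" else I[120:350,150:370]
    cv2.imwrite(f"pics/{n}1.png",cv2.resize(c,None,fx=3,fy=2.6)[...,::-1])
```

```text
t 1.7667 tip s,w,z [458.  -11.  112.7] F s,w,z [ 0.4 -0.6  1.2] grip 0.0
tool axes
 [[-0.995  0.    -0.105]
 [ 0.105  0.004 -0.994]
 [-0.    -1.    -0.004]]
shift in tool axes [-0.0142  0.0768 -0.0256] turns [array([  -0. , -179.4,   -0.3]), array([ 0.2,  0.6, -0. ])]
```

View pics/scene1.png

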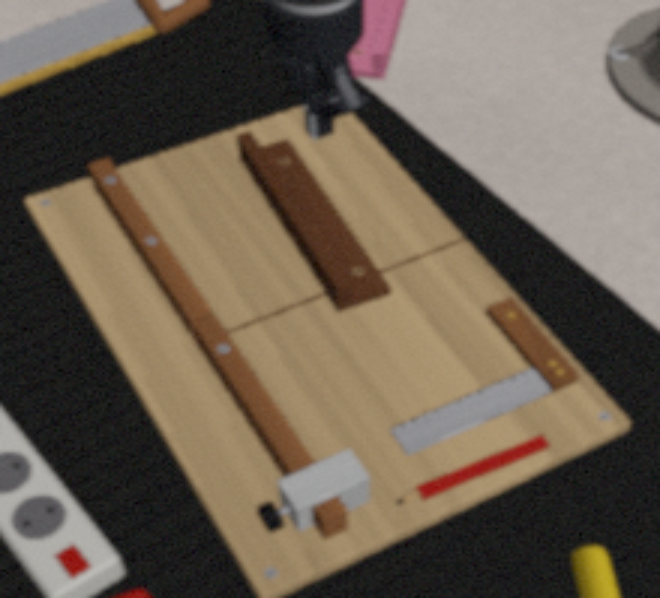

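The scene view shows the shut gripper above the front of the board near (320,110), with the runner still in its starting place. I'll move in behind the upright and lower.

Emit:
jog_arm(
  motion=[
    [0, [-0.006, 0, -0.008], [0, 0.6, 0]],
    [0, [-0.004, 0, -0.008], [0, 0, 0]],
    [0, [-0.002, 0.005, -0.008], [0, 0, 0]],
    [0, [0, 0.015, 0], [0, 0, 0]],
    [0, [0, 0.015, 0], [0, 0, 0]],
    [0, [0, 0.015, 0], [0, 0, 0]],
    [0, [0, 0, 0], [0, 0, 0]],
    [0, [0, 0, 0], [0, 0, 0]],
  ],
)

```text
clock: 2.53
tcp_pos: [0.4651, -0.0473, 0.0829]
orientation: [-0.132, -2.157, 2.157]
contact_force: [-0.3, -0.5, 0.6]
grip_width: 0.0001
```

Run:
```python
from h import *
from bench import r
o=r.get_obs();st(o);goal(.472,.015,.036,o)
```

```text
t 2.5333 tip s,w,z [467.5   6.1  63.9] F s,w,z [-0.2 -0.5  0.6] grip 0.0001
tool axes
 [[-0.992 -0.002 -0.123]
 [ 0.123 -0.    -0.992]
 [ 0.002 -1.     0.   ]]
shift in tool axes [-0.0045  0.0279 -0.0089] turns [array([ -0.2, 179.5,  -0. ]), array([-0. , -0.5,  0.1])]
```

Emit:
jog_arm(
  motion=[
    [0, [-0.001, 0.01, -0.004], [0, -0.5, 0]],
    [0, [-0.001, 0.01, -0.004], [0, 0, 0]],
    [0, [0, 0.005, 0], [0, 0, 0]],
    [0, [0, 0.002, 0], [0, 0, 0]],
    [0, [0, 0, 0], [0, 0, 0]],
    [0, [0, 0, 0], [0, 0, 0]],
  ],
)

```text
clock: 3.03
tcp_pos: [0.4688, -0.0395, 0.0563]
orientation: [-0.124, -2.162, 2.162]
contact_force: [0.0, 0.2, -0.1]
grip_width: -0.0005
```

Run:
```python
from h import *
from bench import r
o=r.get_obs();st(o);goal(.472,.015,.036,o)
for n in("top","scene"):
    f=r.grab_frame(n);I=f["image"]
    c=I[115:260,180:365] if n=="top" else I[150:280,200:340]
    cv2.imwrite(f"pics/{n}2.png",cv2.resize(c,None,fx=4,fy=4)[...,::-1])
```

```text
t 3.0333 tip s,w,z [470.2  14.3  37.3] F s,w,z [-0.   0.2 -0.1] grip -0.0005
tool axes
 [[-0.993 -0.    -0.115]
 [ 0.115 -0.    -0.993]
 [ 0.    -1.     0.   ]]
shift in tool axes [-0.0018  0.0013 -0.0007] turns [array([ -0., 180.,  -0.]), array([-0., -0.,  0.])]
```

View pics/scene2.png

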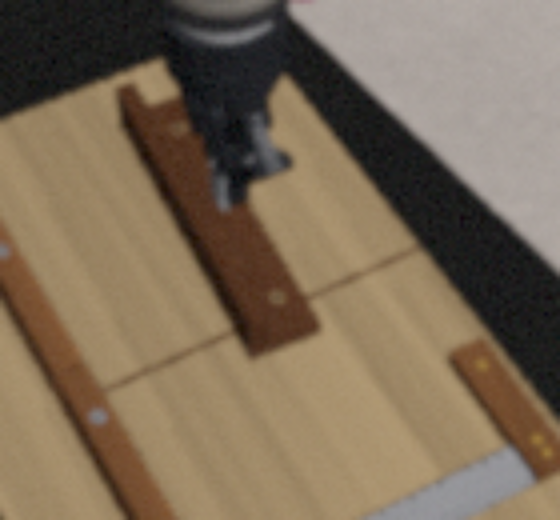

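View pics/top2.png

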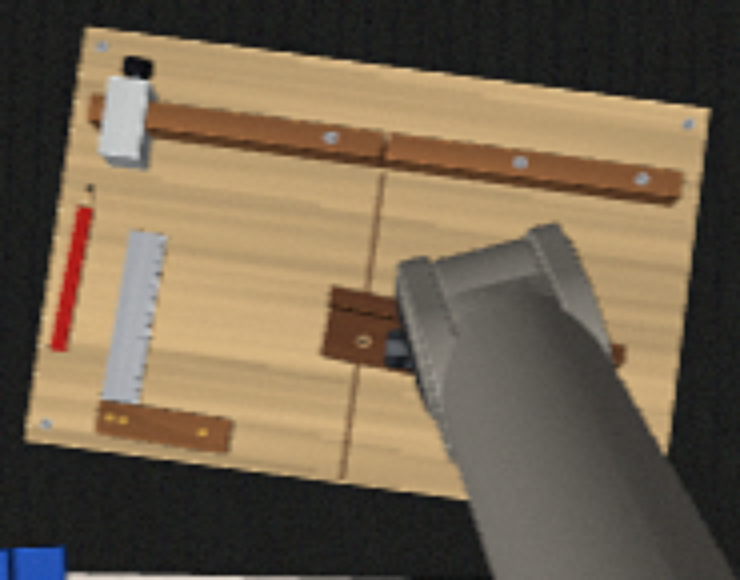

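In the scene crop the fingertips at (230,208) hang over the ledge, in front of the upright, with no contact force. Next I push towards the fence.

Emit:
jog_arm(
  motion=[
    [0, [-0.005, 0, 0], [0, 0, 0]],
    [0, [-0.005, 0, 0], [0, 0, 0]],
    [0, [-0.006, 0, 0], [0, 0, 0]],
    [0, [-0.008, 0, 0], [0, 0, 0]],
    [0, [-0.008, 0, 0], [0, 0, 0]],
    [0, [-0.008, 0, 0], [0, 0, 0]],
    [0, [-0.008, 0, 0], [0, 0, 0]],
    [0, [-0.008, 0, 0], [0, 0, 0]],
    [0, [-0.006, 0, 0], [0, 0, 0]],
    [0, [-0.003, 0, 0], [0, 0, 0]],
  ],
)

```text
clock: 3.97
tcp_pos: [0.5346, -0.047, 0.0563]
orientation: [-0.125, -2.163, 2.162]
contact_force: [-1.3, -0.1, 2.0]
grip_width: -0.0003
```

Run:
```python
from h import *
from bench import r
o=r.get_obs();st(o);goal(.588,.015,.036,o)
for n in("top","scene"):
    f=r.grab_frame(n);I=f["image"]
    c=I[115:260,180:365] if n=="top" else I[150:290,200:340]
    cv2.imwrite(f"pics/{n}3.png",cv2.resize(c,None,fx=4,fy=4)[...,::-1])
```

```text
t 3.9667 tip s,w,z [536.5  14.4  37.3] F s,w,z [-1.3 -0.3  2. ] grip -0.0003
tool axes
 [[-0.993  0.001 -0.115]
 [ 0.115  0.    -0.993]
 [-0.001 -1.    -0.   ]]
shift in tool axes [-0.0515  0.0014 -0.0007] turns [array([1.0e-01, 1.8e+02, 0.0e+00]), array([ 0., -0., -0.])]
```

View pics/scene3.png

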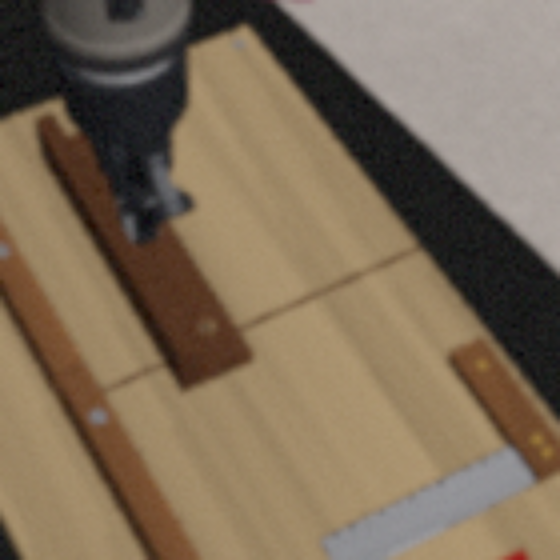

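The runner is sliding parallel towards the fence, with its left end at (215,370) in the crop. I'll keep pushing.

Emit:
jog_arm(
  motion=[
    [0, [-0.006, 0, 0], [0, 0, 0]],
    [0, [-0.006, 0, 0], [0, 0, 0]],
    [0, [-0.006, 0, 0], [0, 0, 0]],
    [0, [-0.006, 0, 0], [0, 0, 0]],
    [0, [-0.005, 0, 0], [0, 0, 0]],
    [0, [-0.005, 0, 0], [0, 0, 0]],
    [0, [-0.004, 0, 0], [0, 0, 0]],
    [0, [-0.003, 0, 0], [0, 0, 0]],
    [0, [-0.002, 0, 0], [0, 0, 0]],
    [0, [0, 0, 0], [0, 0, 0]],
  ],
)

```text
clock: 4.9
tcp_pos: [0.5766, -0.0519, 0.0563]
orientation: [-0.125, -2.163, 2.162]
contact_force: [-0.4, -0.2, 0.1]
grip_width: 0.0
```

Run:
```python
from h import *
from bench import r
o=r.get_obs();st(o)
```

```text
t 4.9 tip s,w,z [578.8  14.3  37.3] F s,w,z [-0.4 -0.2  0.1] grip 0.0
tool axes
 [[-0.993  0.001 -0.115]
 [ 0.115  0.    -0.993]
 [-0.001 -1.    -0.   ]]
```

Emit:
jog_arm(
  motion=[
    [0, [-0.003, 0, 0], [0, 0, 0]],
    [0, [-0.003, 0, 0], [0, 0, 0]],
    [0, [-0.002, 0, 0], [0, 0, 0]],
    [0, [-0.002, 0, 0], [0, 0, 0]],
    [0, [-0.001, 0, 0], [0, 0, 0]],
    [0, [-0.001, 0, 0], [0, 0, 0]],
  ],
)

```text
clock: 5.4
tcp_pos: [0.5859, -0.0531, 0.0559]
orientation: [-0.119, -2.16, 2.161]
contact_force: [-9.6, 1.0, 6.3]
grip_width: -0.0003
```

Run:
```python
from h import *
from bench import r
o=r.get_obs();st(o)
for n in("top","scene"):
    f=r.grab_frame(n);I=f["image"]
    c=I[115:260,180:365] if n=="top" else I[150:290,180:320]
    cv2.imwrite(f"pics/{n}4.png",cv2.resize(c,None,fx=4,fy=4)[...,::-1])
```

```text
t 5.4 tip s,w,z [588.2  14.2  36.9] F s,w,z [-9.7 -0.1  6.3] grip -0.0003
tool axes
 [[-0.993 -0.005 -0.115]
 [ 0.115 -0.    -0.993]
 [ 0.005 -1.     0.001]]
```

View pics/scene4.png

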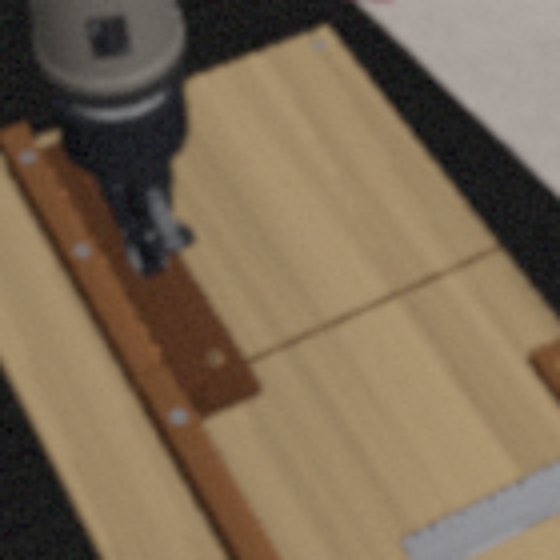

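View pics/top4.png

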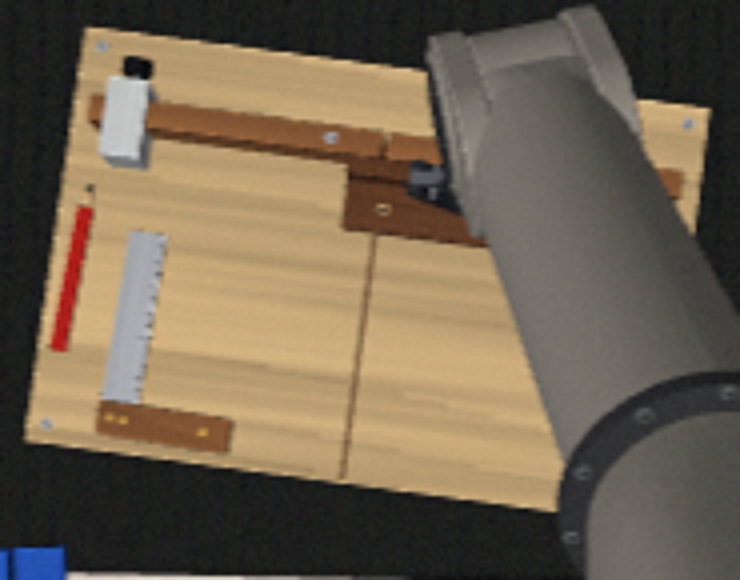

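Contact at s=588, where predicted, and the top view shows no gap between the runner back and the fence. I'll back off, lift clear and move round to the right end.

Emit:
jog_arm(
  motion=[
    [0, [0.004, 0, 0], [0, 0, 0]],
    [0, [0.004, 0, 0], [0, 0, 0]],
    [0, [0, -0.015, 0], [0, 0, 0]],
    [0, [0, -0.02, 0], [0, 0, 0]],
    [0, [0, -0.015, 0.01], [0, 0, 0]],
    [0, [0, 0, 0.035], [0, 0, 0]],
    [0, [0, 0, 0.035], [0, 0, 0]],
    [0, [-0.004, 0, 0.035], [0, 0, 0]],
    [0, [-0.004, 0, 0.035], [0, 0, 0]],
    [0, [-0.004, 0, 0.005], [0, 0, 0]],
  ],
)

```text
clock: 6.33
tcp_pos: [0.5727, -0.2167, 0.1065]
orientation: [-0.135, -2.152, 2.163]
contact_force: [0.4, -0.9, 0.3]
grip_width: 0.0
```

Emit:
jog_arm(
  motion=[
    [0, [0, 0, 0], [0, 0, 0]],
    [0, [0, 0, 0], [0, 0, 0]],
    [0, [0, 0, 0], [0, 0, 0]],
  ],
)

```text
clock: 6.58
tcp_pos: [0.5746, -0.2055, 0.1063]
orientation: [-0.122, -2.165, 2.162]
contact_force: [0.5, 0.9, 0.8]
grip_width: -0.0004
```

Run:
```python
from h import *
from bench import r
o=r.get_obs();st(o);goal(.592,-.140,.027,o)
for n in("top","scene"):
    f=r.grab_frame(n);I=f["image"]
    pickle.dump(f,open(n+"5.pkl","wb"))
    c=I[115:260,180:365] if n=="top" else I[120:290,170:330]
    cv2.imwrite(f"pics/{n}5.png",cv2.resize(c,None,fx=4,fy=3.5)[...,::-1])
```

```text
t 6.5833 tip s,w,z [ 594.3 -138.5   87.3] F s,w,z [0.4 1.  0.8] grip -0.0004
tool axes
 [[-0.994  0.    -0.112]
 [ 0.112  0.001 -0.994]
 [-0.    -1.    -0.001]]
shift in tool axes [0.0023 0.0603 0.0016] turns [array([-0.000e+00, -1.799e+02, -1.000e-01]), array([ 0.1,  0.1, -0. ])]
```

View pics/scene5.png

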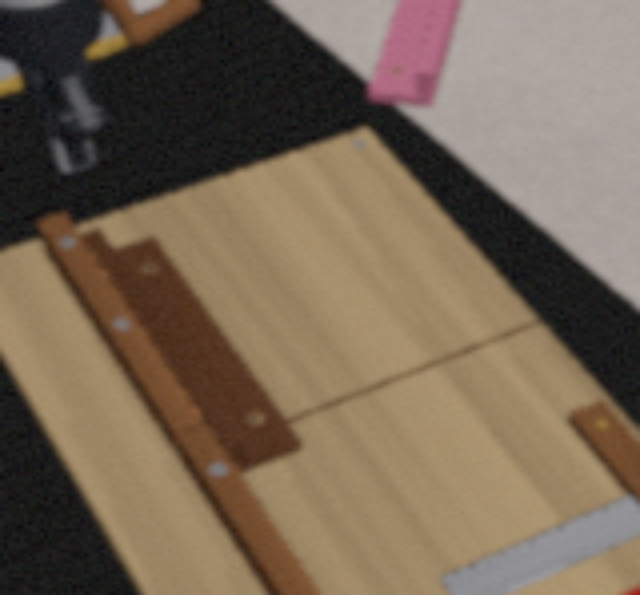

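View pics/top5.png

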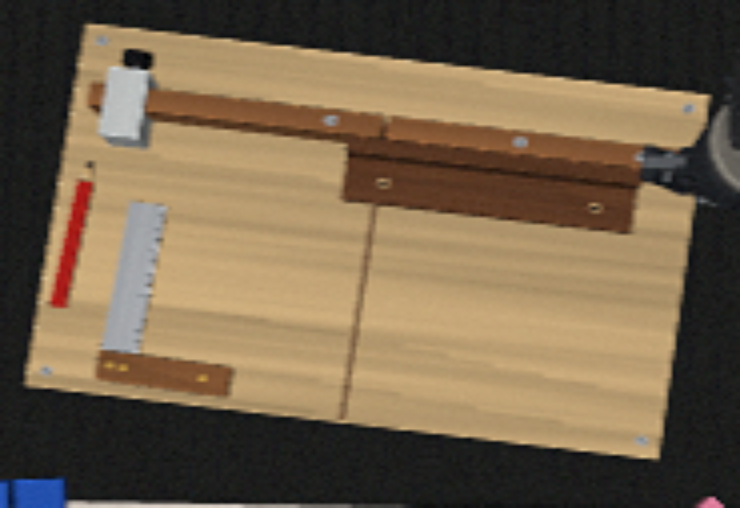

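Run:
```python
from h import *
t,s=load("top5"),load("scene5")
U=lambda x,y:(180+x/4-.4,115+y/3.5-.4);V=lambda x,y:(170+x/4-.4,120+y/3.5-.4)
for n,a,b in[("front L",(344,200),(300,444)),("front R",(632,234),(155,238)),("hole L",(384,183),(256,418)),("hole R",(595,208),(149,267))]:
    p,e=tri(t,U(*a),s,V(*b));print(n,np.round([p[:2]@ex*1e3,p[:2]@ey*1e3,p[2]*1e3,e*1e3],1))
```

```text
front L [5.640e+02 1.195e+02 1.900e+01 5.000e-01]
front R [563.5 -99.6  21.5   0.7]
hole L [580.6  91.6  27.8   1. ]
hole R [580.9 -68.3  28.4   0.6]
```

Emit:
jog_arm(
  motion=[
    [0, [0.001, 0.015, 0.001], [0, 0, 0]],
    [0, [0.001, 0.02, 0], [0, 0, 0]],
    [0, [0, 0.015, 0], [0, 0, 0]],
    [0, [0, 0.01, 0], [0, 0, 0]],
    [0, [0, 0, -0.003], [0, 0, 0]],
    [0, [0, 0, -0.006], [0, 0, 0]],
    [0, [0, 0, -0.006], [0, 0, 0]],
    [0, [0, 0, -0.006], [0, 0, 0]],
    [0, [0, 0, -0.004], [0, 0, 0]],
    [0, [0, 0, -0.004], [0, 0, 0]],
  ],
)

```text
clock: 7.52
tcp_pos: [0.576, -0.1787, 0.047]
orientation: [-0.125, -2.163, 2.163]
contact_force: [-0.1, -0.1, 0.7]
grip_width: -0.0003
```

Run:
```python
from h import *
from bench import r
o=r.get_obs();st(o)
f=r.grab_frame("scene");I=f["image"]
cv2.imwrite(f"pics/scene6.png",cv2.resize(I[120:290,170:330],None,fx=4,fy=3.5)[...,::-1])
```

```text
t 7.5167 tip s,w,z [ 592.7 -111.8   28. ] F s,w,z [-0.1 -0.1  0.7] grip -0.0003
tool axes
 [[-0.994  0.001 -0.114]
 [ 0.114 -0.    -0.994]
 [-0.001 -1.    -0.   ]]
```

View pics/scene6.png

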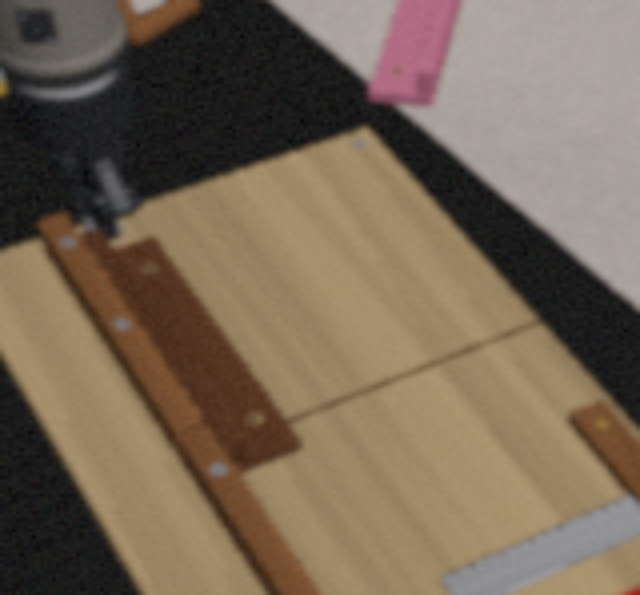

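Fingertips at (100,225) are at the runner's right end, just short of contact. Now I slide it along the fence.

Emit:
jog_arm(
  motion=[
    [0, [0, 0, -0.004], [0, 0, 0]],
    [0, [0, 0, -0.006], [0, 0, 0]],
    [0, [0, 0, -0.008], [0, 0, 0]],
    [0, [0, 0, -0.009], [0, 0, 0]],
    [0, [0, 0, -0.009], [0, 0, 0]],
    [0, [0, 0, -0.009], [0, 0, 0]],
    [0, [0, 0, -0.009], [0, 0, 0]],
    [0, [0, 0, -0.008], [0, 0, 0]],
    [0, [0, 0, -0.005], [0, 0, 0]],
    [0, [0, 0, -0.003], [0, 0, 0]],
  ],
)

```text
clock: 8.4
tcp_pos: [0.5835, -0.1088, 0.0463]
orientation: [-0.123, -2.163, 2.163]
contact_force: [-1.0, -2.8, 1.9]
grip_width: -0.0001
```

Run:
```python
from h import *
from bench import r
o=r.get_obs();st(o)
for n in("top","scene"):
    f=r.grab_frame(n);I=f["image"]
    c=I[115:260,180:365] if n=="top" else I[150:330,170:330]
    cv2.imwrite(f"pics/{n}7.png",cv2.resize(c,None,fx=4,fy=3.3)[...,::-1])
```

```text
t 8.4 tip s,w,z [592.1 -41.4  27.3] F s,w,z [-0.7 -2.9  1.9] grip -0.0001
tool axes
 [[-0.994 -0.    -0.113]
 [ 0.113  0.    -0.994]
 [ 0.    -1.    -0.   ]]
```

View pics/scene7.png

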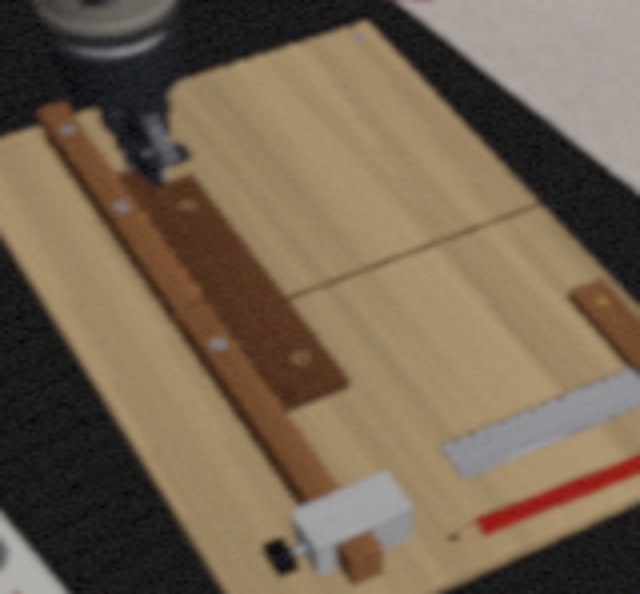

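View pics/top7.png

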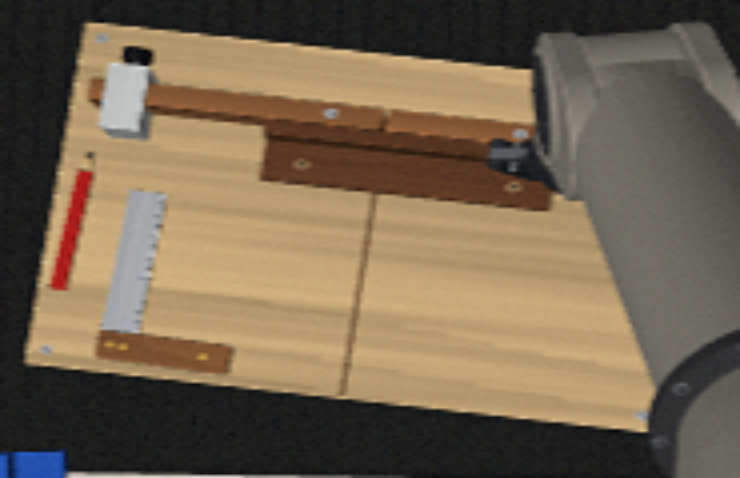

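Emit:
jog_arm(
  motion=[
    [0, [0, 0, -0.005], [0, 0, 0]],
    [0, [0, 0, -0.008], [0, 0, 0]],
    [0, [0, 0, -0.009], [0, 0, 0]],
    [0, [0, 0, -0.009], [0, 0, 0]],
    [0, [0, 0, -0.009], [0, 0, 0]],
    [0, [0, 0, -0.009], [0, 0, 0]],
    [0, [0, 0, -0.009], [0, 0, 0]],
    [0, [0, 0, -0.007], [0, 0, 0]],
    [0, [0, 0, -0.005], [0, 0, 0]],
    [0, [0, 0, -0.003], [0, 0, 0]],
  ],
)

```text
clock: 9.33
tcp_pos: [0.5918, -0.0365, 0.0463]
orientation: [-0.123, -2.163, 2.163]
contact_force: [-1.7, -1.6, -0.1]
grip_width: -0.0002
```

Run:
```python
from h import *
from bench import r
o=r.get_obs();st(o)
for n in("top","scene"):
    f=r.grab_frame(n);I=f["image"]
    c=I[115:260,180:365] if n=="top" else I[150:330,170:330]
    cv2.imwrite(f"pics/{n}8.png",cv2.resize(c,None,fx=4,fy=3.3)[...,::-1])
```

```text
t 9.3333 tip s,w,z [592.1  31.4  27.3] F s,w,z [-1.5 -1.8 -0.1] grip -0.0002
tool axes
 [[-0.994 -0.    -0.114]
 [ 0.114  0.    -0.994]
 [ 0.    -1.    -0.   ]]
```

View pics/scene8.png

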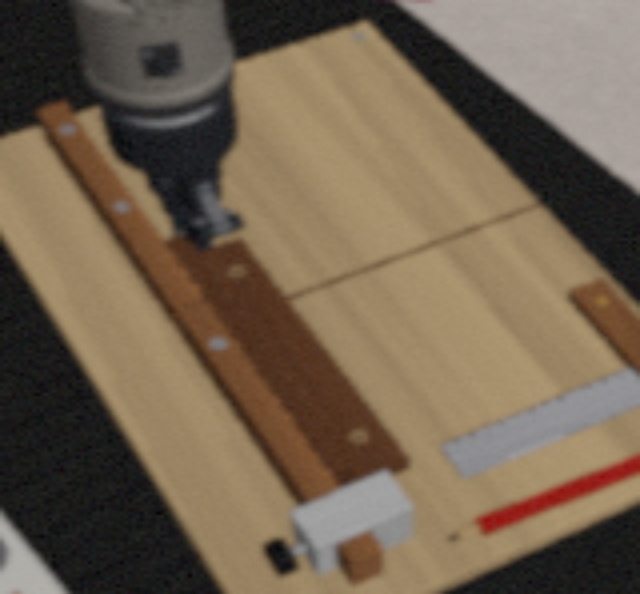

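View pics/top8.png

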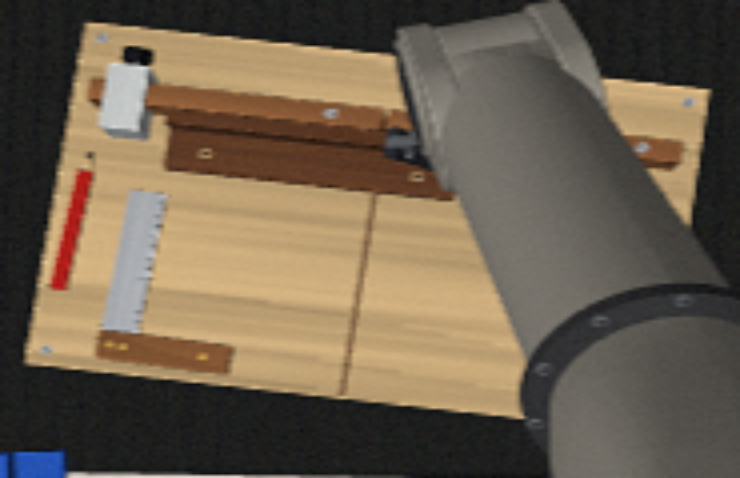

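The runner's left end is about 15–20 mm short of the stop (scene (395,470)). I'll take slower steps now.

Emit:
jog_arm(
  motion=[
    [0, [0, 0, -0.003], [0, 0, 0]],
    [0, [0, 0, -0.003], [0, 0, 0]],
    [0, [0, 0, -0.003], [0, 0, 0]],
    [0, [0, 0, -0.003], [0, 0, 0]],
    [0, [0, 0, -0.002], [0, 0, 0]],
    [0, [0, 0, -0.001], [0, 0, 0]],
    [0, [0, 0, 0], [0, 0, 0]],
  ],
)

```text
clock: 10.02
tcp_pos: [0.5934, -0.0222, 0.0463]
orientation: [-0.124, -2.163, 2.162]
contact_force: [-2.4, -0.6, -0.1]
grip_width: 0.0002
```

Run:
```python
from h import *
from bench import r
st(r.get_obs())
```

```text
t 10.0167 tip s,w,z [592.1  45.7  27.3] F s,w,z [-2.3 -0.9 -0.1] grip 0.0002
tool axes
 [[-0.993 -0.    -0.114]
 [ 0.114  0.    -0.993]
 [ 0.    -1.    -0.   ]]
```

Emit:
jog_arm(
  motion=[
    [0, [0, 0, -0.0015], [0, 0, 0]],
    [0, [0, 0, -0.0015], [0, 0, 0]],
    [0, [0, 0, -0.0015], [0, 0, 0]],
    [0, [0, 0, -0.001], [0, 0, 0]],
    [0, [0, 0, 0], [0, 0, 0]],
  ],
)

```text
clock: 10.43
tcp_pos: [0.5936, -0.0205, 0.0462]
orientation: [-0.126, -2.156, 2.164]
contact_force: [-3.6, -8.9, 3.0]
grip_width: -0.0002
```

Run:
```python
from h import *
from bench import r
st(r.get_obs())
f=r.grab_frame("scene");I=f["image"]
cv2.imwrite(f"pics/scene9.png",cv2.resize(I[200:330,190:320],None,fx=5,fy=4.6)[...,::-1])
```

```text
t 10.4333 tip s,w,z [592.   47.4  27.2] F s,w,z [-2.6 -9.3  3. ] grip -0.0002
tool axes
 [[-0.993 -0.001 -0.117]
 [ 0.117 -0.004 -0.993]
 [ 0.001 -1.     0.004]]
```

View pics/scene9.png

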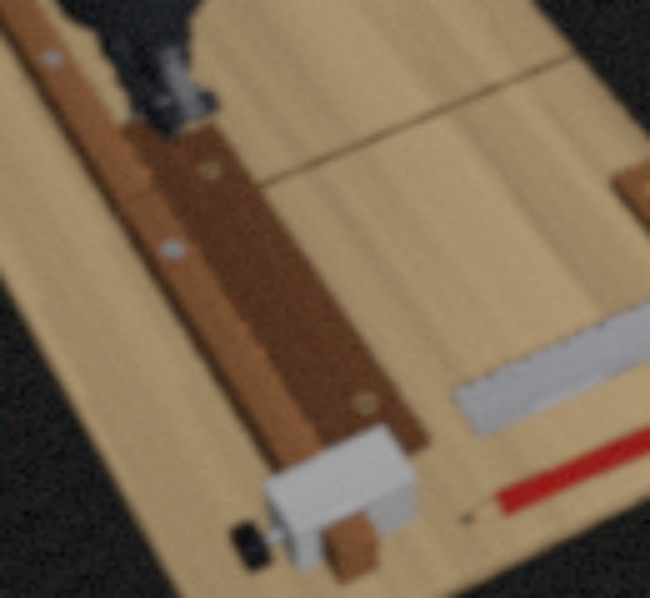

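The runner's left end is against the stop (edge hidden behind the block at (400,450)), and the force rose to 9 N there. Next I release the end, lift and move over the ledge between stop and slot.

Emit:
jog_arm(
  motion=[
    [0, [0, 0, 0.005], [0, 0, 0]],
    [0, [0, 0, 0.006], [0, 0, 0]],
    [0, [0, -0.015, 0], [0, 0, 0]],
    [0, [0, -0.025, 0], [0, 0, 0]],
    [0, [0.003, -0.02, -0.01], [0, 0, 0]],
    [0, [0.003, 0, -0.03], [0, 0, 0]],
    [0, [0.003, 0, -0.035], [0, 0, 0]],
    [0, [0.003, 0, -0.035], [0, 0, 0]],
    [0, [0, 0, -0.03], [0, 0, 0]],
    [0, [0, 0, -0.02], [0, 0, 0]],
  ],
)

```text
clock: 11.32
tcp_pos: [0.6, 0.1374, 0.1071]
orientation: [-0.123, -2.17, 2.161]
contact_force: [0.7, -0.2, 0.1]
grip_width: -0.0
```

Emit:
jog_arm(
  motion=[
    [0, [0, 0, 0], [0, 0, 0]],
    [0, [0, 0, 0], [0, 0, 0]],
    [0, [0, 0, 0], [0, 0, 0]],
  ],
)

```text
clock: 11.57
tcp_pos: [0.5998, 0.1314, 0.1063]
orientation: [-0.126, -2.162, 2.163]
contact_force: [-0.3, 0.2, -0.6]
grip_width: -0.0
```

Run:
```python
from h import *
from bench import r
o=r.get_obs();st(o);goal(.582,.195,.034,o)
for n in("top","scene"):
    f=r.grab_frame(n);I=f["image"];pickle.dump(f,open(n+"10.pkl","wb"))
    c=I[115:260,180:365] if n=="top" else I[190:330,180:340]
    cv2.imwrite(f"pics/{n}10.png",cv2.resize(c,None,fx=4,fy=4)[...,::-1])
```

```text
t 11.5667 tip s,w,z [580.8 199.1  87.3] F s,w,z [-0.3  0.1 -0.6] grip -0.0
tool axes
 [[-0.993  0.001 -0.115]
 [ 0.115 -0.    -0.993]
 [-0.001 -1.     0.   ]]
shift in tool axes [-0.0011  0.0533  0.0041] turns [array([ 1.0e-01,  1.8e+02, -0.0e+00]), array([-0., -0., -0.])]
```

View pics/scene10.png

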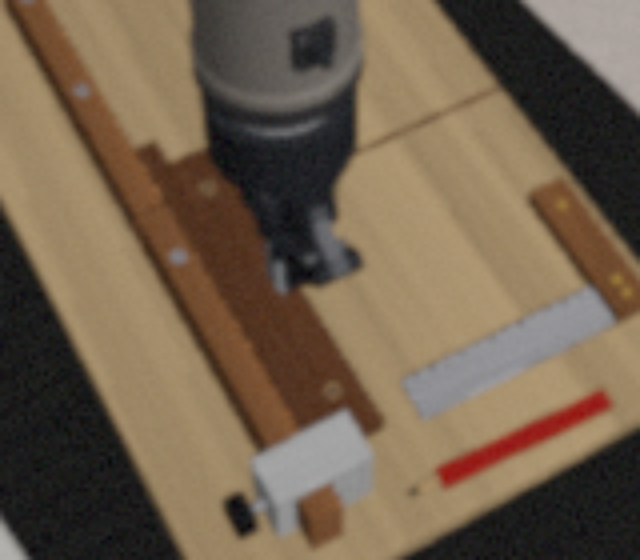

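View pics/top10.png

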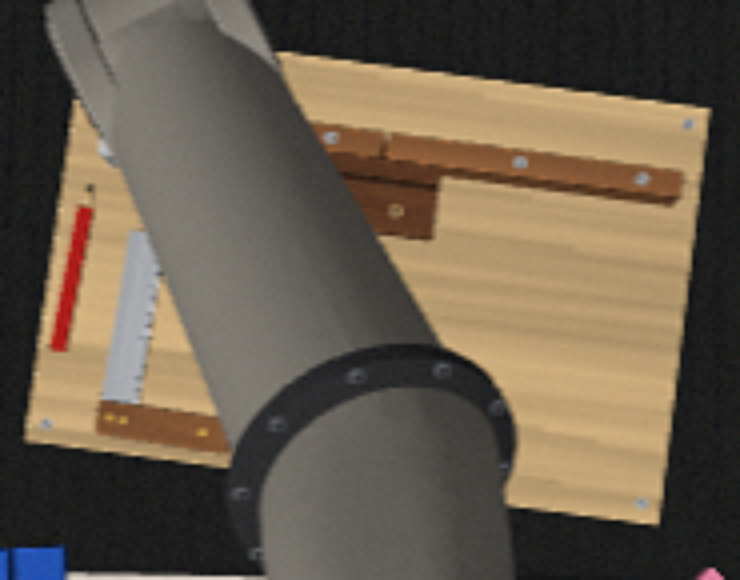

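The hand is over the ledge between the stop and the slot, and the runner is still against the fence and stop. I'll lower onto the ledge.

Emit:
jog_arm(
  motion=[
    [0, [0, 0.015, 0.002], [0, 0, 0]],
    [0, [0, 0.015, 0], [0, 0, 0]],
    [0, [0, 0.01, 0], [0, 0, 0]],
    [0, [0, 0.007, 0], [0, 0, 0]],
    [0, [0, 0.004, 0], [0, 0, 0]],
    [0, [0, 0.003, 0], [0, 0, 0]],
    [0, [0, 0.002, 0], [0, 0, 0]],
    [0, [0, 0.002, 0], [0, 0, 0]],
    [0, [0, 0, 0], [0, 0, 0]],
  ],
)

```text
clock: 12.42
tcp_pos: [0.5996, 0.1304, 0.0492]
orientation: [-0.125, -2.163, 2.163]
contact_force: [-1.5, -0.4, 5.0]
grip_width: 0.0004
```

Run:
```python
from h import *
from bench import r
st(r.get_obs())
```

```text
t 12.4167 tip s,w,z [580.7 198.1  30.2] F s,w,z [-1.4 -0.6  5. ] grip 0.0004
tool axes
 [[-0.993  0.001 -0.115]
 [ 0.115  0.    -0.993]
 [-0.001 -1.    -0.   ]]
```

Ledge touched at z=30.2 mm, matching the expected 30 mm, with 5 N. Now forward into the upright.

Emit:
jog_arm(
  motion=[
    [0, [-0.002, 0, 0], [0, 0, 0]],
    [0, [-0.002, 0, 0], [0, 0, 0]],
    [0, [-0.002, 0, 0], [0, 0, 0]],
    [0, [-0.002, 0, 0], [0, 0, 0]],
    [0, [-0.002, 0, 0], [0, 0, 0]],
    [0, [-0.002, 0.001, 0], [0, 0, 0]],
    [0, [0, 0, 0], [0, 0, 0]],
  ],
)

```text
clock: 13.0
tcp_pos: [0.6069, 0.13, 0.0491]
orientation: [-0.114, -2.158, 2.161]
contact_force: [-20.6, -1.0, 26.3]
grip_width: -0.0003
```

Run:
```python
from h import *
from bench import r
st(r.get_obs())
```

```text
t 13.0 tip s,w,z [588.1 198.5  30.1] F s,w,z [-20.4  -3.3  26.3] grip -0.0003
tool axes
 [[-0.994 -0.008 -0.113]
 [ 0.113 -0.001 -0.994]
 [ 0.008 -1.     0.002]]
```

Emit:
jog_arm(
  motion=[
    [0, [-0.001, 0, 0], [0, 0, 0]],
    [0, [0, 0, -0.0005], [0, 0, 0]],
    [0, [0, 0, 0], [0, 0, 0]],
    [0, [0, 0, 0], [0, 0, 0]],
    [0, [0, 0, 0], [0, 0, 0]],
    [0, [0, 0, 0], [0, 0, 0]],
  ],
)

```text
clock: 13.5
tcp_pos: [0.607, 0.13, 0.0491]
orientation: [-0.113, -2.156, 2.161]
contact_force: [-22.8, -1.8, 28.7]
grip_width: 0.0001
```

Run:
```python
from h import *
from bench import r
st(r.get_obs())
for n in("top","scene"):
    f=r.grab_frame(n);I=f["image"];pickle.dump(f,open(n+"11.pkl","wb"))
    c=I[115:260,180:365] if n=="top" else I[200:320,190:300]
    cv2.imwrite(f"pics/{n}11.png",cv2.resize(c,None,fx=4 if n=="top" else 5,fy=4 if n=="top" else 5,interpolation=cv2.INTER_CUBIC)[...,::-1])
```

```text
t 13.5 tip s,w,z [588.1 198.5  30.1] F s,w,z [-22.4  -4.4  28.7] grip 0.0001
tool axes
 [[-0.994 -0.009 -0.113]
 [ 0.113 -0.002 -0.994]
 [ 0.009 -1.     0.003]]
```

View pics/scene11.png

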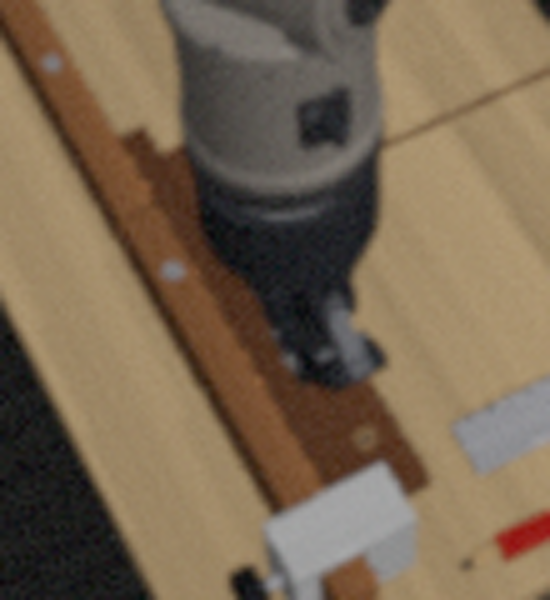

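View pics/top11.png

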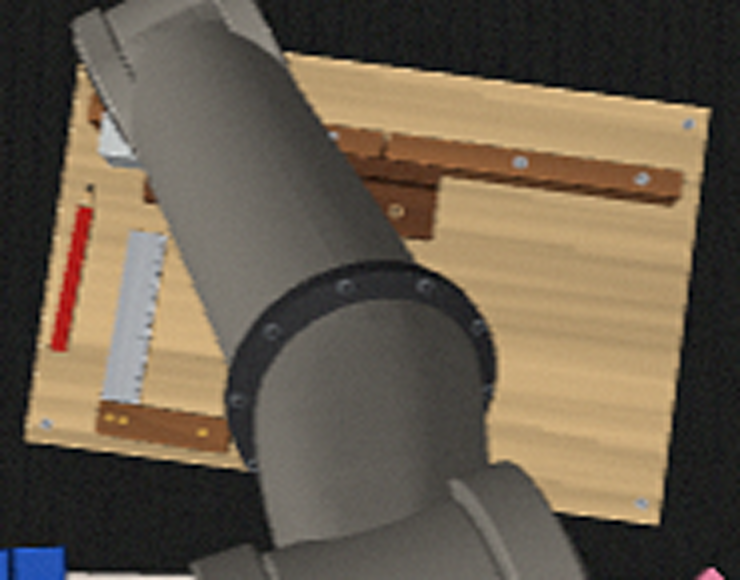

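Run:
```python
from h import *
t=load("top11");s=load("scene11")
U=lambda x,y:(180+x/4-.4,115+y/4-.4);V=lambda x,y:(190+x/5-.4,200+y/5-.4)
f=lambda n,p:print(n,np.round([p[:2]@ex*1e3,p[:2]@ey*1e3],1))
f("front R",plane(t,U(433,239),.03)[0]);f("front L top",plane(t,U(145,201),.03)[0])
f("hole R",plane(t,U(396,211),.03)[0]);f("hole L scene",plane(s,V(366,437),.03)[0]);f("front L scene",plane(s,V(420,490),.018)[0])
f("stop FR sc",plane(s,V(385,462),.066)[0]);
a=np.abs(load("top10")["image"].astype(int)-t["image"]);
```

```text
front R [563.2  52. ]
front L top [562.8 269.5]
hole R [580.4  82.2]
hole L scene [581.  243.8]
front L scene [569.6 273.5]
stop FR sc [588.4 275.3]
```

Run:
```python
from h import *
from bench import r
st(r.get_obs());print(r.hand_in());st(r.get_obs())
```

```text
t 13.6 tip s,w,z [588.1 198.5  30.1] F s,w,z [-22.   -3.7  28.7] grip 0.0
tool axes
 [[-0.994 -0.009 -0.113]
 [ 0.113 -0.002 -0.994]
 [ 0.009 -1.     0.003]]
the job is handed in; nothing more can be done
None
the job is handed in; nothing more can be done
```

The runner is home, with its back along the fence and its left end at the stop, and the arm was still pressing when I handed the job in at 13.6 s. I slid the dark runner with shut fingers, first square into the fence and then along it from its right end. It was never gripped or lifted. I then pressed from above into the corner between its ledge and its upright.

**Last checks:**
- **Push:** about 22 N into the fence, 29 N down onto the board and 4 N towards the stop, all steady.
- **Hand position:** the fingertips are about 101 mm from the slot and 75 mm from the stop.
- **Fence:** the fingertips stopped at the same depth as when the runner first went flush. The front edge read 562.8 and 563.2 mm at its two ends, so it lies parallel.
- **Stop:** the push from the end rose from about 2–3 N to 9 N and stopped moving, so I take the end as touching.
- **Other things:** the square, pencil and saw looked untouched in the pictures I took. I did not look at the screwdriver, pliers and glue again, but the arm never went near them.

**One disagreement:** the pictures put the runner's left end about 1 mm short of the stop by its hole and right end, and 3.5 mm short by a direct look at the corner from above. The two cameras differed by up to about 4 mm along the fence, so I relied on the contact force instead.

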